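Load the slide cassette through the dock's spring flap

TASK

Load the slide cassette into the loading dock: set it on the dock's apron with its nose towards the flap, push the flap open with the cassette and slide it along the lane until you feel it press gently but firmly against the sprung stop hidden under the hood. Then let go, leaving the cassette standing in the lane with the flap swung fully shut behind it. Do not ram the stop, and leave the other things on the bench where they are.

Things in the scene. Friction and masses are not known exactly. Their poses are not given: they have to be found in the camera images.
- cassette_post (a point): Grip point on the slide cassette's upright post, on its axis, 64 mm above the cassette's underside; x points to the nose, z up. The post, 24 mm along x by 16 mm across, rises from the body's top, 26 mm above the underside, to 80 mm. Nothing else loose has a post; the flat grey slide box is not part of the job. Pushed at the post, the nose tends to dip: grip firmly.
- cassette_mid (a point): Middle of the body of the cassette, a loose grey plastic slide carrier of 130 to 210 g, standing on the bench to one side of the dock. Body 26 mm high, 42 mm wide, smooth and slippery below, with parallel sides, a square rear face 35 mm behind this point and a V-shaped nose whose tip is 42 mm ahead (x). This point is 13 mm above the underside; the post's axis is 12 mm behind it; z up.
- dock: Loading dock: aluminium slab 310 x 100 mm, fixed to the bench, place and angle vary. Origin on the bench, mid-lane under the shut flap; x runs along the lane into the dock, away from the robot, y left, z up. Deck top 20 mm above the bench, from x = -105 to 205 mm. Order along x: open apron, flap, lane, hood over the lane's far end.
- apron (a point): Point on the deck's top in the middle of the apron, 50 mm before the dock's origin; axes as the dock's. The cassette fits here with its nose just short of the flap. Two flared guides, 22 mm high, flank the apron from dock x = -62 to -6 mm; the gap between them narrows from about 78 to 46 mm.
- lane (a point): Point on the deck's top, mid-lane, 60 mm past the dock's origin; axes as the dock's. The lane is 46 mm wide. Two clear strips cover its edges from dock x = 8 to 132 mm, underside 50 mm, top 54 mm above the bench. Through the 30 mm slot between them (y = -15 to 15 mm) the post passes; the body does not, so the cassette enters only through the flap.
- flap_tip (a point): Free edge of the steel flap, half-way up. The flap is an upright plate 24 mm high, 4 mm thick, reaching 52 mm across the lane from its upright hinge pin at dock x = 2, y = 30 mm (left); it stands 23 to 47 mm above the bench. It swings only inward (+x, towards the left wall) and shuts behind the cassette once the rear face is some 54 mm past the dock's origin.
- flap (a joint): Flap angle in rad: 0 shut across the lane, about 1.3 while the cassette passes, at most 1.6. A light spring (0.045 Nm shut, 0.09 Nm open) closes it; it pushes the passing cassette back and to the right with some 1 to 8 N.
- hood: Grey hood over the lane's far end, part of the dock: 72 mm long, 80 mm wide, top 56 mm above the bench. Origin on the bench at the middle of its near edge, 132 mm past the dock's origin; axes as the dock's. The post stays clear of it; only the nose goes under.
- hood_mouth (a point): Middle of the hood's near edge at the nose's height, 34 mm above the bench; x into the hood. Inside, unseen, is a rubber-faced spring stop for the nose tip, met somewhere between 1 and 35 mm past this point: not known, feel for it. The flap has shut before it is met. It yields 1 mm per 5 N, for 8 mm: 6 to 9 N is a good firm press, 16 N is ramming.

How it is judged:
By the outcome, as a careful person would: the job done as asked, in the order asked, and still so for the second after the job is handed in, with the robot touching nothing.
It also fails if it takes over 70 s, if anything falls off the work surface, if the arm or the gripper's body presses on something with over 40 N, if the wrist force passes 120 N, or if a joint passes its speed limit or range.

ROBOT

A 7-joint arm with a two-finger parallel gripper is mounted at the origin on the work surface. World frame = base frame: x ahead of the robot, y to its left, z up, the work surface at z = 0. Lengths are in mm, angles in rad, forces in N, time in s.
With the tool pointing down it reaches from about 400 to 925 mm from the base axis. Payload 4.1 kg.
Tool frame: the origin (TCP) lies at the very end of the fingers, on their centre line; the grasp point (between the pads) lies 19 mm behind it (arm.grip_point_offset is the distance from the TCP to the grasp point, in mm); z points along the fingers, y is the line along which they close (so a half turn about z gives the same grasp; the last joint's range is limited). The gripper opens to 85 mm and grips with 20 to 120 N. Pads are 22 mm wide; open, the fingers measure 114 mm over their backs; the gripper's body (76 mm by 85 mm) begins 54 mm behind the grasp point. The pads swing forward as they close: fully open they stand 13 mm farther back than shut.
Start: joints at [1.008, 0.398, 0.045, 1.537, -0.019, 1.207, -0.051], TCP at [290.818, -581.351, 231.347] pointing down, gripper open.
Joint ranges: [-2.82, 2.82], [-0.49, 2.23], [-1.37, 1.46], [0, 2.46], [-1.36, 4.5], [0.23, 2], [-2.94, 2.94]. Speed limits (rad/s): [2.57, 2.57, 3.14, 3.14, 3.14, 3.14, 3.14].

INTERFACE

Orientations are given as [roll, pitch, yaw] about the fixed x, y, z axes, in that order (R = Rz(yaw) Ry(pitch) Rx(roll)).
In Python, from station import sensors, vision, arm gives the robot as it stands.
- The arm moves only by the shell command python3 -m jog 'ROWS' [FORCE]. ROWS is text: rows parted by semicolons, each of 5 numbers parted by spaces: the closure, from -1 (fully open) to 1 (shut), then the shift along the world's x, y, z in cm, then the turn about the world's z in rad. In form: gripper tx ty tz turn; .... A call has 1 to 10 rows; each row is the pose to reach, as a shift and turn from the pose commanded when the call began; what a row does not reach only later rows make up. A row lasts 1/8 s, in which the tool goes at most 62.5 mm and 10.7 degrees, less where a joint would pass 70% of its speed; a pose out of reach is approached as far as the arm can. A call with a gripper value outside its range is refused whole. The fingers move at their own pace and stop on an object; FORCE is the grip in N (left out, the last holds). Time passes only in rows, so rows that repeat a pose let the fingers close. It gives the time, the measured TCP pose, the force, the opening and the grip force at its end, in the units of the state.
- sensors.get_obs(): the state, without advancing time (a new reading comes with each control period).
- vision.get_image(name): name is "side" or "top"; returns a dict with "image" (420x560x3 uint8, blue, green, red), "mtx" (3x3 intrinsics, pixels), "view" (4x4, takes a point from world to camera coordinates). Camera axes: x right, y up, looking along -z (the intrinsics and any distortion apply to the point x, -y, -z); pixel columns grow to the right and rows downward; lengths in mm; the calibration is good to about 2 mm. A picture is of the moment at which its call begins. There is no depth.
- arm.hand_in(): hands the job in; it is judged then, once.
The state is a dict: "time": time; "qpos": joint angles; "joint_velocities": joint speeds; "effort": joint torques, N m; "position": TCP position; "tool_rot": TCP orientation; "wrist_force": force on the tool from outside, world axes, zero at the start; "ft_torque": the same for the moment, N m; "opening": finger opening in mm; "grip_force": force on a finger pad.
Only numpy, scipy, OpenCV 4.12 (cv2) and the standard library are available. Lean on these libraries where they do the work, as an engineer would, in place of code of your own. Each camera call takes 0.05 s, during which the arm holds its last target. There are 200 camera calls.

## Working session

There is one attempt and no reset: what is moved stays moved. The work goes in short steps, Python scripts to look and compute and a shell command to move; the robot and the scene stay as the last step left them, time stands still between calls to the robot, and variables do not carry over. Pictures are saved under pics/ and viewed, at most 10 in all, crops included, and the job is handed in when it is done.

```bash
mkdir -p pics; ls
python3 - <<'E'
from station import sensors, vision, arm
import cv2, numpy as np, pickle
d={}
for n in("top","side"):
    r=vision.get_image(n); cv2.imwrite(f"pics/{n}0.png",r["image"]); d[n]=r
    print(n,r.keys(),r["mtx"].tolist(),np.round(r["view"],3).tolist())
pickle.dump(d,open("v0.pkl","wb"))
print(sensors.get_obs(),arm.grip_point_offset)
E
```

```text
pics
top dict_keys(['image', 'mtx', 'view']) [[514.2387539979122, 0.0, 278.6079011710141], [0.0, 514.2387539979122, 207.21332261335792], [0.0, 0.0, 1.0]] [[0.025, -1.0, -0.015, -23.641], [0.996, 0.023, 0.088, -582.545], [-0.088, -0.017, 0.996, -1051.903], [0.0, 0.0, 0.0, 1.0]]
side dict_keys(['image', 'mtx', 'view']) [[417.53988549142514, 0.0, 279.13121165829807], [0.0, 417.53988549142514, 206.53439054491682], [0.0, 0.0, 1.0]] [[-0.997, -0.074, 0.008, 543.026], [0.052, -0.622, 0.781, -86.928], [-0.053, 0.779, 0.624, -887.486], [0.0, 0.0, 0.0, 1.0]]
{'time': 0.1, 'qpos': array([ 1.0080043 ,  0.39914999,  0.04504138,  1.53773818, -0.0187003 ,
        1.20687188, -0.05069748]), 'joint_velocities': array([ 9.44633510e-04, -3.21049357e-03,  3.50334688e-04, -1.61076668e-03,
        1.80115163e-05,  1.36611685e-03, -7.83760379e-04]), 'effort': array([ 3.85263746e-03, -4.76268876e+01,  1.37001827e+00, -2.54952174e+01,
        1.19136355e-02,  5.13103310e-03, -4.13864450e-05]), 'position': array([ 290.54600309, -580.83119956,  230.35381934]), 'tool_rot': array([-3.13985118e+00,  1.24264042e-04,  4.63902195e-01]), 'wrist_force': array([-0.24635629,  0.24136126,  0.15231711]), 'ft_torque': array([-0.01977019, -0.01625186, -0.00209784]), 'grip_force': 0.0, 'opening': 85.47720917408083} 18.700000000000003
```

View pics/top0.png

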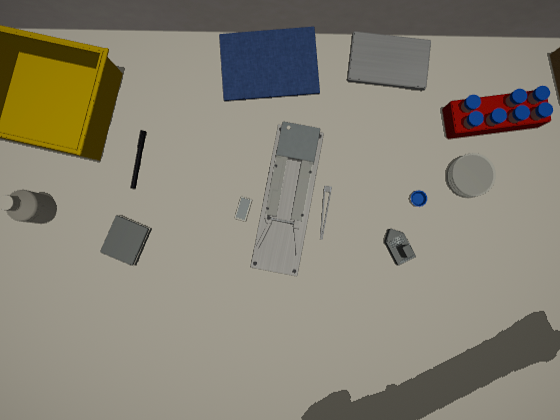

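View pics/side0.png

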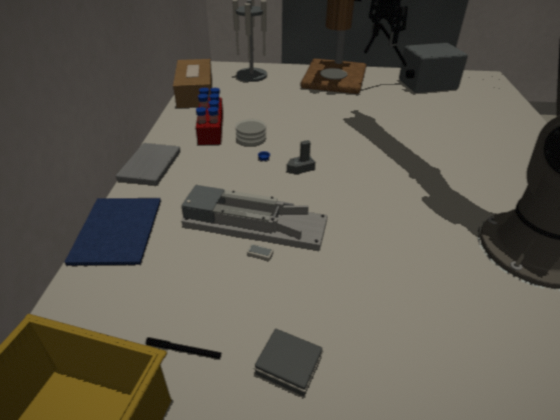

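The top view shows the dock with its apron end near (275,270) and hood near (298,140). The cassette is at (400,247) with its nose towards the upper left. Next I'll enlarge both crops.

```bash
cat > h.py <<'E'
import numpy as np, cv2
def ray(r,px):
    K=r["mtx"];V=np.array(r["view"]);R=V[:3,:3];t=V[:3,3]
    u=np.linalg.inv(K)@[px[0],px[1],1]; d=R.T@np.array([u[0],-u[1],-u[2]]); return -R.T@t,d/np.linalg.norm(d)
def onz(r,px,z):
    o,d=ray(r,px); return o+d*(z-o[2])/d[2]
def proj(r,p):
    V=np.array(r["view"]); c=V[:3,:3]@p+V[:3,3]; q=r["mtx"]@[c[0],-c[1],-c[2]]; return q[:2]/q[2]
def crop(r,x,y,w,h,s): return cv2.resize(r["image"][y:y+h,x:x+w],None,fx=s,fy=s,interpolation=cv2.INTER_CUBIC)
E
python3 - <<'E'
import pickle,cv2,numpy as np
from h import *
d=pickle.load(open("v0.pkl","rb"))
a=crop(d["top"],240,110,100,175,3.4)
b=crop(d["top"],370,220,60,50,7)
c=crop(d["side"],280,130,50,50,5)
im=np.zeros((595,780,3),np.uint8); im[:a.shape[0],:a.shape[1]]=a; im[:350,350:770]=b; im[350:595,350:600]=c[:245]
cv2.imwrite("pics/c1.png",im)
E
```

```text
(no output)
```

View pics/c1.png

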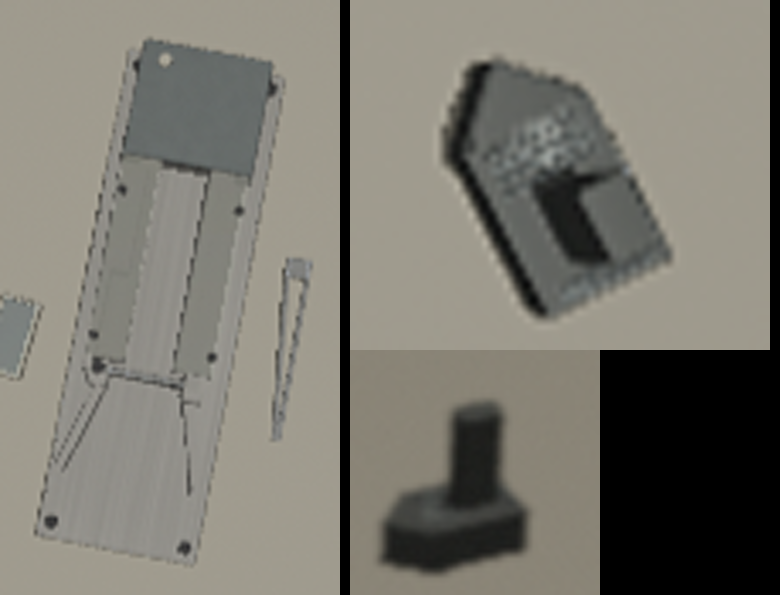

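The crop shows the slab's near corners at (37,535) and (193,566), the hood's at (148,38), (273,62), (247,178) and (122,153), and the flap along (100,372)-(185,385). The cassette's top face has its tip at (490,62) and its rear edge from (545,318) to (670,260). The light patch at (625,220) is the post's top.

Run:
```python
import pickle,cv2,numpy as np
from h import *
d=pickle.load(open("v0.pkl","rb"));T=d["top"];S=d["side"]
A=lambda x,y:(x/3.4+240-.35,y/3.4+110-.35)
B=lambda x,y:((x-350)/7+370-.43,y/7+220-.43)
P=lambda px,z:onz(T,px,z)[:2]
nl,nr=P(A(37,535),20),P(A(193,566),20)
fl,fr=P(A(130,48),20),P(A(284,78),20)
h=[P(A(*p),56) for p in((148,38),(273,62),(247,178),(122,153))]
print("slab",nl,nr,fl,fr,np.linalg.norm(nl-nr))
print("hood",np.round(h,1))
yaws=[np.arctan2(*(b-a)[::-1]) for a,b in((nl,fl),(nr,fr),(h[3],h[0]),(h[2],h[1]))]+[np.arctan2(*(a-b)[::-1])-np.pi/2 for a,b in((nl,nr),(h[0],h[1]),(h[3],h[2]))]
print("yaws",np.round(yaws,3))
y=np.mean(yaws);u=np.array([np.cos(y),np.sin(y)])
print("origins", (nl+nr)/2+105*u,(h[2]+h[3])/2-132*u,(h[0]+h[1])/2-204*u)
# screws/holes
# cassette: grey mask in top
for z,ps in((26,((490,62),(462,160),(545,318),(670,260),(592,97))),(80,((580,195),(627,175),(670,250),(610,265)))):
    print(z,np.round([P(B(*p),z) for p in ps],1).tolist())
C=lambda x,y:((x-350)/5+280-.4,(y-350)/5+130-.4)
for p in((452,410),(475,416),(503,406),(478,402)): print(onz(S,C(*p),80))
for p in((437,523),(526,507)): print(onz(S,C(*p),26))
```

```text
slab [456.87993807  45.91998657] [440.43673048 -50.14041516] [762.3328307   -3.59497235] [ 745.20562889 -100.56303869] 97.45757978717003
hood [[759.6 -15.2]
 [746.4 -91.3]
 [674.9 -76.9]
 [688.5  -1.2]]
yaws [-0.161 -0.164 -0.195 -0.199 -0.17  -0.172 -0.178]
origins [552.02098301 -20.58080841] [551.73958568 -15.82654905] [552.16532004 -17.36886002]
26 [[544.0, -241.5], [514.7, -233.4], [468.8, -258.1], [486.8, -294.8], [534.3, -271.7]]
80 [[504.4, -256.2], [510.3, -269.3], [489.6, -281.4], [485.0, -264.6]]
[ 511.11421359 -263.74665229   80.        ]
[ 499.19584757 -258.68379643   80.        ]
[ 485.1047169  -270.14555197   80.        ]
[ 498.03184211 -273.13615793   80.        ]
[ 515.99604391 -240.63443472   26.        ]
[ 469.920403   -260.12786904   26.        ]
```

```bash
python3 -m jog '-1 5 8 0 0; -1 10 15.5 0 0; -1 15 23 0 0; -1 19 29 0 0; -1 20.7 31.5 0 0.01; -1 20.7 31.5 0 0.01; -1 20.7 31.5 -5 0.01; -1 20.7 31.5 -8 0.01; -1 20.7 31.5 -8 0.01; -1 20.7 31.5 -8 0.01' 100
python3 - <<'E'
from station import sensors, vision
import cv2,numpy as np
from h import *
s=sensors.get_obs(); print({k:np.round(s[k],2) for k in("time","position","tool_rot","wrist_force","opening")})
a=vision.get_image("top");b=vision.get_image("side")
im=np.hstack([crop(a,350,190,100,100,4),crop(b,260,100,100,100,4)])
cv2.imwrite("pics/c2.png",im)
E
```

```text
time: 1.35
position: [498.5, -266.9, 152.4]
tool_rot: [3.14, -0.001, 0.473]
wrist_force: [-0.2, 0.6, 0.4]
opening: 85.3
grip_force: 0.0
{'time': np.float64(1.35), 'position': array([ 498.46, -266.94,  152.44]), 'tool_rot': array([ 3.14, -0.  ,  0.47]), 'wrist_force': array([-0.22,  0.61,  0.4 ]), 'opening': np.float64(85.33)}
```

View pics/c2.png

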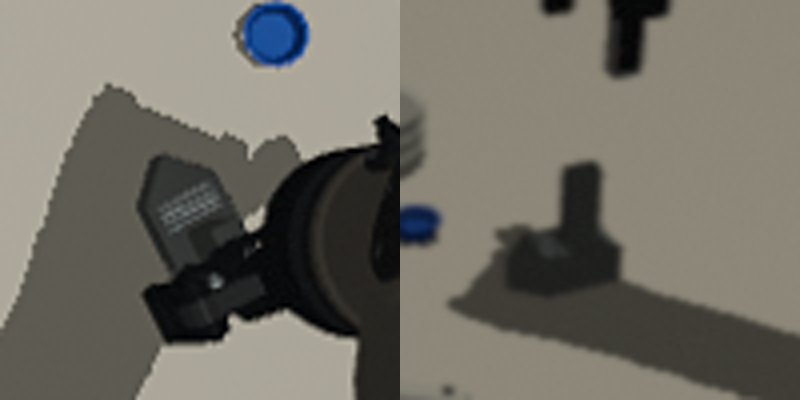

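The fingers straddle the post: it is at (210,245) in the left panel and centred below the fingers at (580,215) in the right panel. I'll descend and grip.

```bash
python3 -m jog '-1 0 0 -5 0; -1 0 0 -9 0; -1 0 0 -10.7 0; -1 0 0 -10.7 0; -1 0 0 -10.7 0; 1 0 0 -10.7 0; 1 0 0 -10.7 0; 1 0 0 -10.7 0; 1 0 0 -10.7 0; 1 0 0 -10.7 0' 100;  python3 -m jog '1 0 0 0 0; 1 0 0 0 0; 1 0 0 0 0'
```

```text
time: 2.7
position: [497.9, -266.5, 44.6]
tool_rot: [3.141, -0.0, 0.474]
wrist_force: [-0.2, 0.8, 2.4]
opening: 15.1
grip_force: 97.5
time: 3.08
position: [497.9, -266.5, 44.6]
tool_rot: [3.141, -0.0, 0.474]
wrist_force: [-0.5, 0.7, 4.3]
opening: 14.7
grip_force: 97.8
```

```bash
python3 -m jog '1 0 0 3 0; 1 0 0 8 0; 1 0 4 8 -0.1; 1 0 9 8 -0.25; 1 -0.4 14 8 -0.4; 1 -0.9 19 8 -0.55; 1 -0.9 23 8 -0.641; 1 -0.9 25.8 8 -0.641; 1 -0.9 25.8 5 -0.641; 1 -0.9 25.8 5 -0.641';  python3 - <<'E'
from station import sensors, vision
import cv2,numpy as np,pickle
from h import *
s=sensors.get_obs(); print({k:np.round(s[k],3) for k in("time","position","tool_rot","wrist_force","ft_torque","opening")})
a=vision.get_image("top");b=vision.get_image("side");pickle.dump((a,b),open("v3.pkl","wb"))
im=np.hstack([crop(a,230,170,100,130,4),crop(b,250,150,100,130,4)])
cv2.imwrite("pics/c3.png",im)
E
```

```text
time: 4.32
position: [485.8, -8.1, 92.0]
tool_rot: [3.14, 0.007, -0.166]
wrist_force: [-0.8, -0.5, -1.8]
opening: 15.0
grip_force: 97.9
{'time': np.float64(4.325), 'position': array([485.827,  -8.149,  91.97 ]), 'tool_rot': array([ 3.14 ,  0.007, -0.166]), 'wrist_force': array([-0.794, -0.456, -1.8  ]), 'ft_torque': array([-0.052,  0.065,  0.024]), 'opening': np.float64(14.999)}
```

View pics/c3.png

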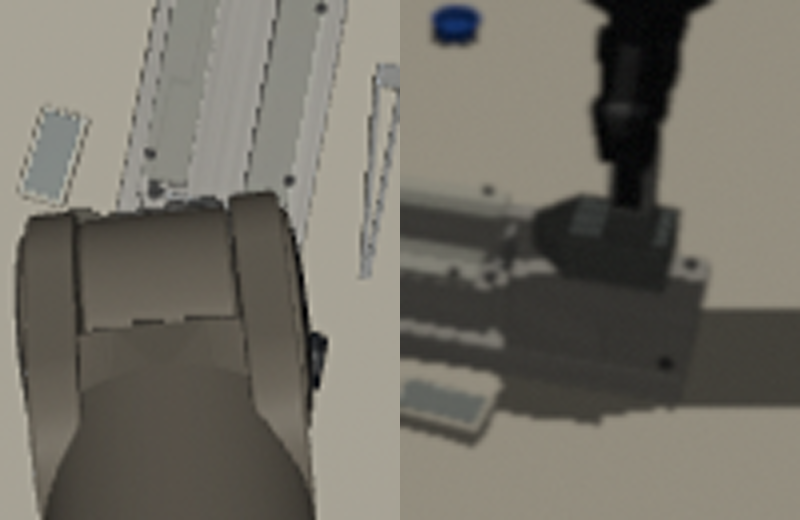

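The side view shows the cassette level above the apron, its nose at (540,220) just short of the flap at about (510,245). The arm hides the apron in the top view. I'll lower by feel.

```bash
python3 -m jog '1 0 0 0 0; 1 0 0 -1 0; 1 0 0 -2 0; 1 0 0 -2.3 0; 1 0 0 -2.3 0; 1 0 0 -2.3 0; 1 0 0 -2.3 0'
```

```text
time: 5.3
position: [489.1, -8.3, 71.6]
tool_rot: [-3.142, -0.001, -0.167]
wrist_force: [0.1, 0.2, -2.6]
opening: 14.7
grip_force: 97.9
```

```bash
python3 -m jog '1 0 0 -0.1 0;1 0 0 -0.2 0; 1 0 0 -0.2 0; 1 0 0 -0.2 0'
python3 - <<'E'
from station import sensors
s=sensors.get_obs();print(s["ft_torque"])
E
```

```text
time: 5.8
position: [488.8, -8.4, 69.3]
tool_rot: [3.141, 0.0, -0.167]
wrist_force: [-0.0, -0.2, -1.7]
opening: 15.0
grip_force: 97.9
[-0.02000555  0.02382828  0.00279345]
```

```bash
python3 -m jog '1 0 0 -0.1 0;1 0 0 -0.2 0; 1 0 0 -0.2 0; 1 0 0 -0.2 0'; python3 -m jog '1 0 0 -0.1 0;1 0 0 -0.1 0; 1 0 0 -0.1 0'; python3 -m jog '1 0 0 -0.1 0;1 0 0 -0.1 0; 1 0 0 -0.1 0'
```

```text
time: 6.3
position: [488.8, -8.4, 67.3]
tool_rot: [3.142, -0.0, -0.167]
wrist_force: [-0.3, 0.7, -2.8]
opening: 14.6
grip_force: 97.9
time: 6.68
position: [488.8, -8.3, 66.3]
tool_rot: [3.141, 0.0, -0.167]
wrist_force: [0.3, -0.5, -1.4]
opening: 15.1
grip_force: 97.9
time: 7.05
position: [488.8, -8.3, 65.4]
tool_rot: [3.141, -0.0, -0.167]
wrist_force: [-0.2, -0.2, -2.0]
opening: 14.6
grip_force: 97.9
```

```bash
python3 -m jog '1 0 0 -0.05 0;1 0 0 -0.05 0; 1 0 0 -0.05 0'; python3 -m jog '1 0 0 -0.05 0;1 0 0 -0.05 0; 1 0 0 -0.05 0';python3 -m jog '1 0 0 0 0;1 0 0 0 0'
```

```text
time: 7.42
position: [488.8, -8.3, 64.8]
tool_rot: [3.141, 0.0, -0.167]
wrist_force: [0.4, -0.4, -1.7]
opening: 14.7
grip_force: 97.9
time: 7.8
position: [488.9, -8.3, 64.6]
tool_rot: [3.141, -0.0, -0.167]
wrist_force: [-0.5, 0.7, 0.7]
opening: 15.2
grip_force: 98.6
time: 8.05
position: [488.9, -8.3, 64.6]
tool_rot: [3.142, -0.0, -0.167]
wrist_force: [-1.1, -0.6, 3.3]
opening: 14.8
grip_force: 98.6
```

```bash
python3 -m jog '1 0.3 -0.05 0.02 0;1 0.6 -0.1 0.02 0; 1 0.99 -0.17 0.02 0; 1 1.3 -0.22 0.02 0; 1 1.6 -0.27 0.02 0; 1 1.97 -0.33 0.02 0; 1 1.97 -0.33 0.02 0'; python3 -m jog '1 0.3 -0.05 0 0;1 0.6 -0.1 0 0; 1 0.99 -0.17 0 0; 1 1.3 -0.22 0 0; 1 1.6 -0.27 0 0; 1 1.97 -0.33 0 0; 1 1.97 -0.33 0 0';  python3 - <<'E'
from station import sensors, vision
import cv2,numpy as np,pickle
from h import *
b=vision.get_image("side")
print(sensors.get_obs()["ft_torque"])
cv2.imwrite("pics/c4.png",crop(b,180,150,160,120,5))
E
```

```text
time: 8.93
position: [508.3, -11.6, 64.6]
tool_rot: [3.141, 0.001, -0.167]
wrist_force: [-3.1, -0.1, 5.4]
opening: 15.1
grip_force: 98.9
time: 9.8
position: [528.2, -15.5, 64.6]
tool_rot: [3.141, 0.0, -0.168]
wrist_force: [-2.3, -1.2, 4.3]
opening: 14.8
grip_force: 98.7
[-0.15844162  0.53363134 -0.00807284]
```

View pics/c4.png

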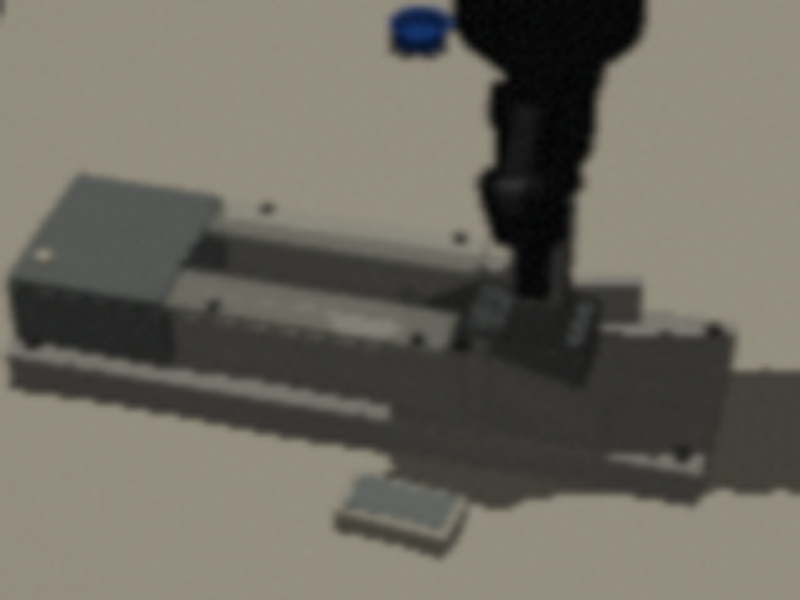

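The cassette's nose is now past the flap line at (465,320) and lies under the strips. The lateral force is small, so I'll carry on.

```bash
python3 -m jog '1 0.5 -0.07 0 0;1 1 -0.13 0 0; 1 1.5 -0.2 0 0; 1 2 -0.28 0 0; 1 2.5 -0.37 0 0; 1 2.96 -0.45 0 0; 1 2.96 -0.45 0 0'; python3 -m jog '1 0.5 -0.08 0 0;1 1 -0.17 0 0; 1 1.5 -0.25 0 0; 1 2 -0.33 0 0; 1 2.5 -0.42 0 0; 1 2.96 -0.5 0 0; 1 2.96 -0.5 0 0'
```

```text
time: 10.72
position: [558.2, -20.7, 64.6]
tool_rot: [3.14, -0.001, -0.168]
wrist_force: [-1.3, -1.9, 3.9]
opening: 15.1
grip_force: 98.8
time: 11.6
position: [588.4, -24.7, 64.6]
tool_rot: [-3.142, -0.002, -0.167]
wrist_force: [-0.7, -2.5, 3.4]
opening: 14.9
grip_force: 98.8
```

```bash
python3 -m jog '1 0.5 -0.08 0 0;1 1 -0.17 0 0; 1 1.5 -0.25 0 0; 1 2 -0.33 0 0; 1 2.5 -0.42 0 0; 1 2.96 -0.5 0 0; 1 2.96 -0.5 0 0'; python3 -m jog '1 0.2 -0.03 0 0;1 0.4 -0.07 0 0; 1 0.6 -0.1 0 0; 1 0.8 -0.13 0 0; 1 0.8 -0.13 0 0'; python3 -m jog '1 0.1 -0.02 0 0;1 0.2 -0.03 0 0;1 0.2 -0.03 0 0'; python3 -m jog '1 0.1 -0.02 0 0;1 0.2 -0.03 0 0;1 0.2 -0.03 0 0'
```

```text
time: 12.48
position: [617.7, -29.6, 64.6]
tool_rot: [3.142, -0.001, -0.167]
wrist_force: [-0.9, -1.8, 4.2]
opening: 15.1
grip_force: 98.7
time: 13.1
position: [624.9, -30.7, 64.6]
tool_rot: [3.141, 0.0, -0.167]
wrist_force: [-2.6, -1.3, 4.7]
opening: 14.7
grip_force: 99.0
time: 13.48
position: [626.7, -31.0, 64.6]
tool_rot: [3.141, 0.0, -0.167]
wrist_force: [-2.3, -1.6, 5.3]
opening: 14.9
grip_force: 99.0
time: 13.85
position: [629.2, -30.8, 64.6]
tool_rot: [-3.141, -0.0, -0.167]
wrist_force: [-1.4, -0.4, 3.8]
opening: 14.6
grip_force: 98.9
```

```bash
for i in 1 ; do python3 -m jog '1 0.1 -0.02 0 0;1 0.2 -0.03 0 0;1 0.2 -0.03 0 0'; done; python3 -m jog '1 0.1 -0.02 0 0;1 0.1 -0.02 0 0'; python3 -m jog '1 0.1 -0.02 0 0;1 0.1 -0.02 0 0'
```

```text
time: 14.22
position: [631.3, -31.2, 64.6]
tool_rot: [-3.141, -0.0, -0.167]
wrist_force: [-2.5, 0.5, 4.1]
opening: 14.8
grip_force: 98.9
time: 14.48
position: [632.2, -31.6, 64.6]
tool_rot: [-3.141, -0.0, -0.167]
wrist_force: [-1.3, 2.2, 4.5]
opening: 14.8
grip_force: 99.0
time: 14.72
position: [633.2, -31.9, 64.6]
tool_rot: [-3.141, -0.0, -0.167]
wrist_force: [-1.0, 0.8, 5.1]
opening: 15.2
grip_force: 99.1
```

```bash
python3 -m jog '1 0.1 -0.02 0 0;1 0.2 -0.03 0 0;1 0.2 -0.03 0 0'; python3 -m jog '1 0.1 -0.02 0 0;1 0.2 -0.04 0 0;1 0.2 -0.04 0 0'
```

```text
time: 15.1
position: [635.1, -32.5, 64.6]
tool_rot: [3.141, -0.0, -0.167]
wrist_force: [-1.9, 0.6, 5.0]
opening: 15.0
grip_force: 99.1
time: 15.48
position: [637.0, -32.9, 64.6]
tool_rot: [3.141, -0.0, -0.167]
wrist_force: [-1.5, 0.5, 4.8]
opening: 14.6
grip_force: 99.1
```

Run:
```python
from station import sensors, vision
import cv2
from h import *
b=vision.get_image("side")
print(sensors.get_obs()["ft_torque"])
cv2.imwrite("pics/c5.png",crop(b,180,150,160,120,5))
```

```text
[0.15975968 0.28449903 0.01074253]
```

View pics/c5.png

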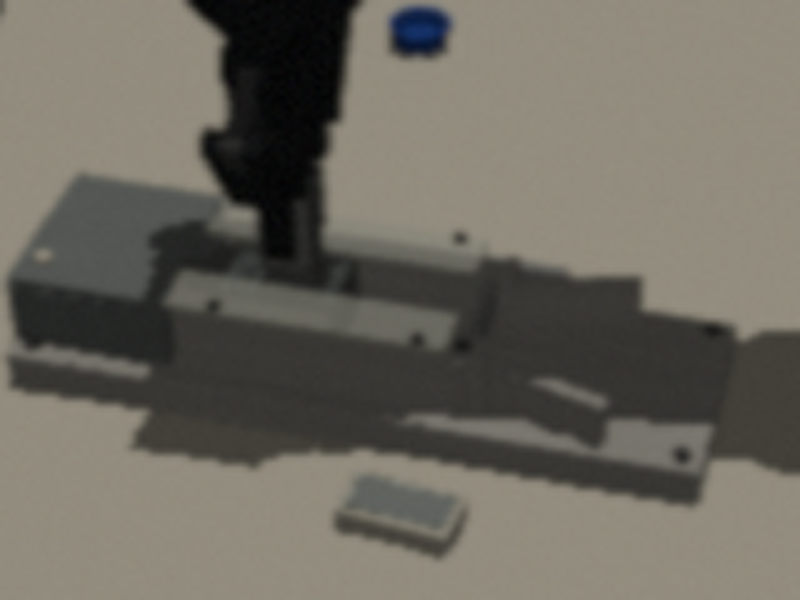

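The cassette is in the lane with its rear at about (345,280), and the flap line at (490,300) looks shut. I'll go on feeling for the stop in small steps.

```bash
python3 -m jog '1 0.1 -0.02 0 0;1 0.1 -0.02 0 0'; python3 -m jog '1 0.1 -0.01 0 0;1 0.1 -0.01 0 0'
```

```text
time: 15.78
position: [638.1, -33.1, 64.6]
tool_rot: [3.141, -0.0, -0.167]
wrist_force: [-1.5, 0.0, 6.5]
opening: 15.0
grip_force: 99.2
time: 16.02
position: [639.0, -33.3, 64.6]
tool_rot: [3.141, 0.0, -0.167]
wrist_force: [-1.9, 0.1, 4.9]
opening: 14.6
grip_force: 99.2
```

```bash
python3 -m jog '1 0.1 -0.02 0 0;1 0.1 -0.02 0 0'; python3 -m jog '1 0.1 -0.01 0 0;1 0.1 -0.01 0 0'
```

```text
time: 16.27
position: [640.0, -33.5, 64.6]
tool_rot: [3.141, -0.0, -0.167]
wrist_force: [-2.3, 0.5, 6.1]
opening: 14.8
grip_force: 99.2
time: 16.52
position: [641.0, -33.6, 64.6]
tool_rot: [3.141, -0.0, -0.167]
wrist_force: [-1.6, 0.2, 5.5]
opening: 14.7
grip_force: 99.2
```

```bash
python3 -m jog '1 0.1 -0.02 0 0;1 0.1 -0.02 0 0'
```

```text
time: 16.77
position: [642.0, -33.8, 64.6]
tool_rot: [3.141, -0.0, -0.167]
wrist_force: [-1.9, -0.4, 5.7]
opening: 14.6
grip_force: 99.2
```

```bash
python3 -m jog '1 0.1 -0.02 0.01 0;1 0.15 -0.025 0.01 0;1 0.15 -0.025 0.01 0'
```

```text
time: 17.15
position: [643.5, -34.0, 64.6]
tool_rot: [3.141, 0.0, -0.167]
wrist_force: [-0.9, -0.3, 5.3]
opening: 14.6
grip_force: 99.1
```

```bash
python3 -m jog '1 0.1 -0.02 0 0;1 0.15 -0.025 0 0;1 0.15 -0.025 0 0'
```

```text
time: 17.52
position: [645.0, -34.2, 64.7]
tool_rot: [3.141, -0.0, -0.167]
wrist_force: [-1.8, -0.1, 4.3]
opening: 15.1
grip_force: 99.1
```

```bash
python3 -m jog '1 0.1 -0.02 0 0;1 0.1 -0.02 0 0'
```

```text
time: 17.77
position: [646.1, -34.3, 64.6]
tool_rot: [3.141, -0.0, -0.167]
wrist_force: [-1.7, -0.0, 3.8]
opening: 14.4
grip_force: 99.1
```

```bash
python3 -m jog '1 0.1 -0.02 0 0;1 0.1 -0.02 0 0'
```

```text
time: 18.02
position: [647.1, -34.5, 64.7]
tool_rot: [3.141, -0.0, -0.167]
wrist_force: [-1.8, -0.1, 4.7]
opening: 14.8
grip_force: 99.1
```

Still no stop, only the baseline drag of about 1.7 N. I'll continue in single 1 mm steps, reading the force after each pair.

```bash
python3 -m jog '1 0.1 -0.02 0 0;1 0.1 -0.02 0 0;1 0.1 -0.02 0 0'
```

```text
time: 18.4
position: [648.1, -34.6, 64.6]
tool_rot: [3.142, -0.0, -0.167]
wrist_force: [-1.8, 0.4, 3.8]
opening: 14.7
grip_force: 99.1
```

```bash
python3 -m jog '1 0.1 -0.02 0 0;1 0.1 -0.02 0 0'
```

```text
time: 18.65
position: [649.1, -34.8, 64.6]
tool_rot: [3.142, -0.0, -0.167]
wrist_force: [-1.0, 1.4, 4.1]
opening: 14.9
grip_force: 99.1
```

```bash
python3 -m jog '1 0.1 -0.02 0 0;1 0.1 -0.02 0 0'
```

```text
time: 18.9
position: [650.2, -35.0, 64.6]
tool_rot: [3.142, -0.0, -0.167]
wrist_force: [-2.7, 0.1, 4.2]
opening: 15.1
grip_force: 99.1
```

```bash
python3 -m jog '1 0.1 -0.02 0 0;1 0.1 -0.02 0 0'
```

```text
time: 19.15
position: [651.1, -35.3, 64.6]
tool_rot: [3.142, -0.0, -0.167]
wrist_force: [-1.2, 0.9, 3.8]
opening: 14.8
grip_force: 99.1
```

```bash
python3 -m jog '1 0.1 -0.02 0 0;1 0.1 -0.02 0 0'
```

```text
time: 19.4
position: [652.2, -35.5, 64.6]
tool_rot: [3.142, -0.0, -0.167]
wrist_force: [-1.4, -0.0, 4.0]
opening: 14.6
grip_force: 99.1
```

```bash
python3 -m jog '1 0.1 -0.02 0 0;1 0.1 -0.02 0 0'
```

```text
time: 19.65
position: [653.2, -35.7, 64.6]
tool_rot: [3.141, -0.0, -0.167]
wrist_force: [-0.6, 0.3, 4.8]
opening: 14.8
grip_force: 99.1
```

```bash
python3 -m jog '1 0.1 -0.02 0 0;1 0.1 -0.02 0 0'
```

```text
time: 19.9
position: [654.1, -35.9, 64.6]
tool_rot: [3.141, -0.0, -0.167]
wrist_force: [-1.6, 1.0, 4.4]
opening: 15.1
grip_force: 99.1
```

```bash
python3 -m jog '1 0.1 -0.02 0 0;1 0.1 -0.02 0 0'
```

```text
time: 20.15
position: [655.1, -36.1, 64.6]
tool_rot: [3.141, -0.0, -0.167]
wrist_force: [-1.5, 0.2, 4.6]
opening: 14.8
grip_force: 99.1
```

```bash
python3 -m jog '1 0.1 -0.02 0 0;1 0.1 -0.02 0 0'
```

```text
time: 20.4
position: [656.1, -36.3, 64.6]
tool_rot: [3.141, -0.0, -0.167]
wrist_force: [-0.9, 0.4, 4.1]
opening: 15.0
grip_force: 99.1
```

```bash
python3 -m jog '1 0.1 -0.02 0 0;1 0.1 -0.02 0 0'
```

```text
time: 20.65
position: [656.9, -36.4, 64.6]
tool_rot: [3.141, 0.0, -0.167]
wrist_force: [-2.3, 0.6, 4.3]
opening: 14.6
grip_force: 99.1
```

```bash
python3 -m jog '1 0.1 -0.02 0 0;1 0.1 -0.02 0 0'
```

```text
time: 20.9
position: [657.3, -36.4, 64.7]
tool_rot: [3.141, 0.002, -0.167]
wrist_force: [-3.9, 1.3, 5.9]
opening: 15.0
grip_force: 99.2
```

```bash
python3 -m jog '1 0 0 0 0;1 0 0 0 0'
```

```text
time: 21.15
position: [657.3, -36.5, 64.7]
tool_rot: [3.141, 0.002, -0.167]
wrist_force: [-3.5, -0.1, 6.5]
opening: 14.7
grip_force: 99.2
```

Contact: the forward force is rising and the arm's advance is falling short of the command. I'll press on gently.

```bash
python3 -m jog '1 0.05 -0.01 0 0;1 0.1 -0.02 0 0;1 0.1 -0.02 0 0'
```

```text
time: 21.52
position: [657.6, -36.5, 64.7]
tool_rot: [3.141, 0.003, -0.167]
wrist_force: [-5.3, 0.2, 7.9]
opening: 14.9
grip_force: 99.2
```

```bash
python3 -m jog '1 0 0 0 0'; python3 -c "
from station import sensors;print(sensors.get_obs()['ft_torque'])"
```

```text
time: 21.65
position: [657.6, -36.5, 64.7]
tool_rot: [3.141, 0.003, -0.167]
wrist_force: [-5.0, 0.6, 7.8]
opening: 15.2
grip_force: 99.2
[0.23090231 1.0563699  0.04247757]
```

```bash
python3 -m jog '1 0.05 -0.01 0.01 0;1 0.1 -0.02 0.02 0;1 0.15 -0.025 0.02 0;1 0.15 -0.025 0.02 0'
```

```text
time: 22.15
position: [658.1, -36.6, 64.8]
tool_rot: [3.141, 0.005, -0.167]
wrist_force: [-7.7, 1.4, 9.6]
opening: 15.1
grip_force: 99.6
```

```bash
python3 -m jog '1 0 0 0 0'; python3 -c "
from station import sensors;print(sensors.get_obs()['ft_torque'])"
```

```text
time: 22.28
position: [658.1, -36.6, 64.8]
tool_rot: [3.141, 0.005, -0.167]
wrist_force: [-8.8, 0.4, 9.5]
opening: 14.9
grip_force: 99.6
[ 0.19757348  1.46199011 -0.02035994]
```

```bash
python3 -m jog '1 0.05 -0.01 0.02 0;1 0.1 -0.02 0.03 0;1 0.1 -0.02 0.03 0;1 0.1 -0.02 0.03 0'; python3 -m jog '1 0 0 0 0'
```

```text
time: 22.78
position: [658.5, -36.7, 64.9]
tool_rot: [3.141, 0.007, -0.167]
wrist_force: [-8.5, 1.4, 8.5]
opening: 14.9
grip_force: 99.6
time: 22.9
position: [658.5, -36.7, 64.9]
tool_rot: [3.141, 0.007, -0.167]
wrist_force: [-7.9, 1.2, 8.5]
opening: 14.7
grip_force: 99.6
```

```bash
python3 -m jog '1 0.05 -0.01 0.01 0;1 0.08 -0.01 0.01 0;1 0.08 -0.01 0.01 0;1 0.08 -0.01 0.01 0'; python3 -m jog '1 0 0 0 0'
```

```text
time: 23.4
position: [658.7, -36.7, 64.9]
tool_rot: [3.141, 0.008, -0.167]
wrist_force: [-8.7, 1.0, 10.5]
opening: 14.5
grip_force: 99.8
time: 23.52
position: [658.7, -36.7, 64.9]
tool_rot: [3.141, 0.008, -0.167]
wrist_force: [-10.4, 1.1, 9.8]
opening: 15.0
grip_force: 99.8
```

Firm press reached, with the stop at about 7 N after drag. I'll release and retreat straight up.

```bash
python3 -m jog '-1 0 0 0 0;-1 0 0 0 0;-1 0 0 0 0;-1 0 0 0 0;-1 0 0 0 0;-1 0 0 0 0;-1 0 0 0 0;-1 0 0 0 0'; python3 -m jog '-1 0 0 2 0;-1 0 0 5 0;-1 0 0 9 0;-1 0 0 14 0;-1 -4 -5 15 0;-1 -8 -10 15 0; -1 -12 -15 15 0; -1 -14 -20 15 0; -1 -14 -25 15 0; -1 -14 -25 15 0';python3 - <<'E'
from station import sensors, vision
import cv2
from h import *
a=vision.get_image("top");b=vision.get_image("side")
cv2.imwrite("pics/c6.png",np.hstack([crop(a,230,110,110,180,3.3),crop(b,180,160,160,100,2.7).__class__((1,)) if 0 else cv2.copyMakeBorder(crop(b,180,165,160,100,2.7),0,324,0,0,cv2.BORDER_CONSTANT)]))
E
```

```text
time: 24.52
position: [662.3, -37.4, 65.3]
tool_rot: [3.142, -0.0, -0.167]
wrist_force: [-0.3, -1.2, -0.2]
opening: 85.5
grip_force: 0.0
time: 25.78
position: [520.7, -293.3, 217.0]
tool_rot: [3.138, -0.002, -0.176]
wrist_force: [-0.5, 0.6, 0.1]
opening: 85.2
grip_force: 0.0
```

View pics/c6.png

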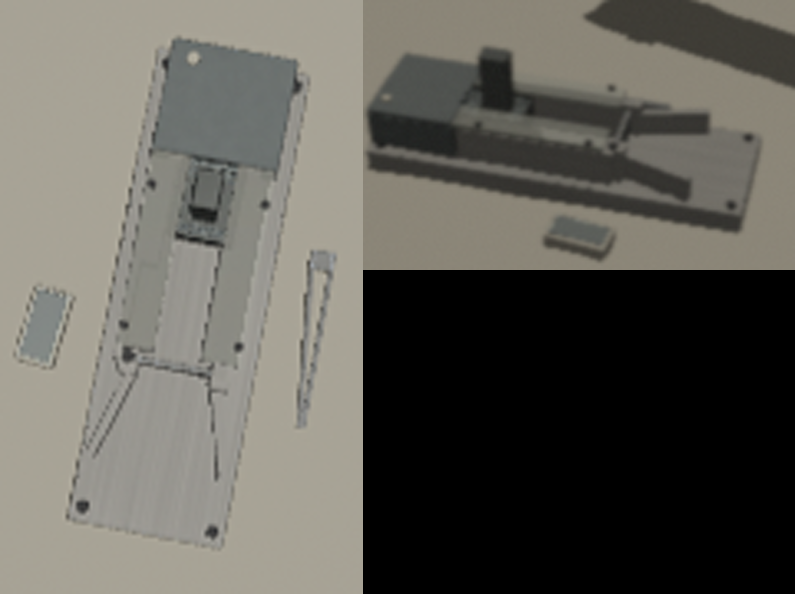

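The cassette stands in the lane with its post at (207,190) in the top view and its nose under the hood. The flap is shut along (128,357)-(212,370), and the neighbouring things have not moved.

```bash
python3 -c "
from station import arm;print(arm.hand_in())"
```

```text
the job is handed in; nothing more can be done
None
```

I pressed the cassette against the sprung stop at an estimated 7 N (about 10 N at the wrist, less sliding drag), then released it standing in the lane; the last pictures show the flap shut behind it and the things next to the dock unmoved, and I handed the job in at about 26 s.

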